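Line up the solvent tins by height for the stock count

ROBOT

A 6-joint arm with a two-finger parallel gripper is mounted at the origin on the work surface. World frame = base frame: x ahead of the robot, y to its left, z up, the work surface at z = 0. Lengths are in mm, angles in degrees, forces in N, time in s.
With the tool pointing down it reaches from about 275 to 875 mm from the base axis. Payload 12.5 kg.
Tool frame: the origin (TCP) lies at the very end of the fingers, on their centre line; the grasp point (between the pads) lies 19 mm behind it; z points along the fingers, y is the direction in which the jaws open and shut (so a half turn about z gives the same grasp; the last joint's range is limited). The gripper opens to 85 mm and grips with 20 to 120 N. Pads are 22 mm wide; open, the fingers measure 114 mm over their backs; the gripper's body (76 mm by 85 mm) begins 54 mm behind the grasp point. The pads swing forward as they close: fully open they stand 13 mm farther back than shut.
Start: joints at [-79.504, 20.094, 94.641, -0, 65.266, -4.847], TCP at [145.556, -530.375, 231.29] pointing down, gripper open.
Joint ranges: [-157.81, 157.81], [-45, 120.19], [0.68, 151.7], [-89.99, 269.99], [4.06, 180], [-164.3, 164.3]. Speed limits (degrees/s): [127.2, 127.2, 159.86, 180, 180, 180].

INTERFACE

Orientations are given as [roll, pitch, yaw] about the fixed x, y, z axes, in that order (R = Rz(yaw) Ry(pitch) Rx(roll)).
In Python, from plant import state, read_camera, camera_info, order gives the robot as it stands.
- The arm moves only by the shell command python3 -m handwheel 'ROWS' [FORCE]. ROWS is JSON, a list that holds one entry, the list of rows, each a list of 7 numbers: the turn, a rotation vector about the tool's x, y, z in degrees, then the shift along the tool's x, y, z in m, then the closure in counts, from 0 (fully open) to 255 (shut). In form: [[[ax, ay, az, x, y, z, fingers], ...]]. A call has 1 to 10 rows; each row shifts and turns the commanded pose from where the row before left it, along the tool's axes as they then stand; what a row does not reach is not made up. A row lasts 1/10 s, in which the tool goes at most 50 mm and 8.59 degrees, less where a joint would pass 70% of its speed; a pose out of reach is approached as far as the arm can. A call is refused whole if a number of a shift passes 0.05 or a number of a turn 8.59, either way. A call with a gripper value outside its range is refused whole. The fingers move at their own pace and stop on an object; FORCE is the grip in N (left out, the last holds). Time passes only in rows, so rows that do not move let the fingers close. It gives the time, the measured TCP pose, the force and the opening at its end, in the units of the state.
- state(): the state, without advancing time (a new reading comes with each control period).
- read_camera(name): name is "scene" or "top" or "wrist"; returns the picture (480x640x3 uint8, red, green, blue); there is no depth.
- camera_info(name): a dict with "mtx" (3x3 intrinsics, pixels), "R" (3x3) and "t" (3): a world point X has camera coordinates R X + t. Camera axes: x right, y down, z forward; pixel columns grow to the right and rows downward; lengths in mm; the calibration is good to about 2 mm. A picture is of the moment at which its call begins: read the wrist's pose just before it. camera_info takes no time and is no camera call; for the wrist camera it gives the pose at the moment of the call.
- order.sign_off(): hands the job in, once; it reports no verdict.
The state is a dict: "clock": time; "joints": joint angles; "qvel": joint speeds; "effort": joint torques, N m; "tcp_pos": TCP position; "tcp_rot": TCP orientation; "ft_force": force on the tool from outside, world axes, zero at the start; "torque": the same for the moment, N m; "finger_gap": opening from 0.0 (shut) to 1.0 (fully open).
Only numpy, scipy, OpenCV 4.12 (cv2) and the standard library are available. Lean on these libraries where they do the work, as an engineer would, in place of code of your own. Each camera call takes 0.05 s, during which the arm holds its last target. There are 200 camera calls.

TASK

For the stock count, stand the four solvent tins in the drip tray, one upright in the middle of each yellow outline with its long side along the outline's long side, in order of height: the shortest in the outline next to the clipboard, each one taller than the last, the tallest at the far end of the row. Do not knock any tin over, and leave the clipboard and the loose can lid where they lie.

Things in the scene. Friction and masses are not known exactly. Their poses are not given: they have to be found in the camera images.
- tin_white: dark green oblong tin with a white screw cap and pale labels on its two broad sides: 58 mm long (own x), 34 mm wide (own y), can 72 mm high, plus the cap (22 mm across, 16 mm high, 13 mm from the middle towards +x); rigid, about 130 g, loose, standing on the bench at the start. Origin: centre of the underside; z up.
- tin_red: bare tinplate oblong tin with a red screw cap and pale labels on its two broad sides: 66 mm long (own x), 38 mm wide (own y), can 102 mm high, plus the cap (24 mm across, 16 mm high, 15 mm from the middle towards +x); rigid, about 210 g, loose, standing on the bench at the start. Origin: centre of the underside; z up.
- tin_blue: blue oblong tin with a blue screw cap and pale labels on its two broad sides: 82 mm long (own x), 48 mm wide (own y), can 134 mm high, plus the cap (28 mm across, 16 mm high, 18 mm from the middle towards +x); rigid, about 360 g, loose, standing on the bench at the start. Origin: centre of the underside; z up.
- tin_yellow: bare tinplate oblong tin with a yellow screw cap and pale labels on its two broad sides: 104 mm long (own x), 58 mm wide (own y), can 170 mm high, plus the cap (32 mm across, 16 mm high, 23 mm from the middle towards +x); rigid, about 550 g, loose, standing on the bench at the start. Origin: centre of the underside; z up.
- bay_a: one of four identical yellow painted outlines, 118 mm (own x) by 72 mm (own y), in a straight row along y, 95 mm apart, on the floor of a fixed grey drip tray (140 x 400 mm, rim 13 mm above the bench, 3 mm thick). The letter says nothing about the place in the row. Origin: middle of the outline on the tray's floor, 3 mm above the bench; z up.
- bay_b: one of four identical yellow painted outlines, 118 mm (own x) by 72 mm (own y), in a straight row along y, 95 mm apart, on the floor of a fixed grey drip tray (140 x 400 mm, rim 13 mm above the bench, 3 mm thick). The letter says nothing about the place in the row. Origin: middle of the outline on the tray's floor, 3 mm above the bench; z up.
- bay_c: one of four identical yellow painted outlines, 118 mm (own x) by 72 mm (own y), in a straight row along y, 95 mm apart, on the floor of a fixed grey drip tray (140 x 400 mm, rim 13 mm above the bench, 3 mm thick). The letter says nothing about the place in the row. Origin: middle of the outline on the tray's floor, 3 mm above the bench; z up.
- bay_d: one of four identical yellow painted outlines, 118 mm (own x) by 72 mm (own y), in a straight row along y, 95 mm apart, on the floor of a fixed grey drip tray (140 x 400 mm, rim 13 mm above the bench, 3 mm thick). The letter says nothing about the place in the row. Origin: middle of the outline on the tray's floor, 3 mm above the bench; z up.
- clipboard: brown clipboard with a count sheet, 235 mm (own x) by 165 mm (own y), 4 mm thick, steel clip up to 17 mm high at its -x end; lies loose on the bench beyond one end of the row, its middle about 180 mm from the middle of the nearest bay. Origin: centre of the underside. A bystander.
- lid: round press-on steel lid of a paint can, 104 mm across, 7 mm high, lying loose on the bench beyond the other end of the row. Origin: centre of the underside. A bystander.
Not all that is in view belongs to the job. What is shaped like the tin_blue but orange or turquoise is not meant.

How it is judged:
By the outcome, as a careful person would: the job done as asked, in the order asked, and still so for the second after the job is handed in, with the robot touching nothing.
It also fails if it takes over 112 s, if anything falls off the work surface, if the arm or the gripper's body presses on something with over 40 N, if the wrist force passes 120 N, or if a joint passes its speed limit or range.

## Working session

There is one attempt and no reset: what is moved stays moved. The work goes in short steps, Python scripts to look and compute and a shell command to move; the robot and the scene stay as the last step left them, time stands still between calls to the robot, and variables do not carry over. Pictures are saved under pics/ and viewed, about 12 in all and at most 16, crops included, and the job is handed in when it is done.

```bash
mkdir -p pics; python3 - <<'E'
from plant import *
import cv2,json
for n in("top","scene","wrist"):
    cv2.imwrite(f"pics/{n}0.png",read_camera(n)[:,:,::-1])
    c=camera_info(n); print(n,[ [ [round(float(x),4) for x in r] for r in c[k]] for k in("mtx","R")],c["t"])
print(state())
E
ls
```

```text
top [[[625.1838, 0.0, 311.9137], [0.0, 625.1838, 234.4372], [0.0, 0.0, 1.0]], [[0.0062, -1.0, 0.0023], [-0.9755, -0.0066, -0.2197], [0.2198, -0.0009, -0.9756]]] [  17.30607066  492.11700843 1203.80255037]
scene [[[454.8878, 0.0, 315.0931], [0.0, 454.8878, 237.7746], [0.0, 0.0, 1.0]], [[0.2838, 0.9588, -0.0122], [0.8248, -0.2506, -0.5069], [-0.4891, 0.1338, -0.8619]]] [-167.23950503 -400.84550665 1432.13794897]
wrist [[[401.298, 0.0, 321.1415], [0.0, 401.298, 240.2521], [0.0, 0.0, 1.0]], [[0.2645, -0.9644, -0.0008], [-0.9283, -0.2548, 0.2706], [-0.2612, -0.0709, -0.9627]]] [-550.58465724  -35.20672208  378.10725906]
{'clock': 0.15, 'joints': array([-7.95043324e+01,  2.01164713e+01,  9.46689322e+01,  3.58616469e-04,
        6.52643995e+01, -4.84702899e+00]), 'qvel': array([ 0.07717138, -0.02774678, -0.11219542, -0.02353291,  0.01017136,
        0.01936255]), 'effort': array([ 8.11579957e-04, -5.06250286e+01, -2.91501188e+01, -7.42566431e-05,
        3.33202850e-03,  3.65516087e-05]), 'tcp_pos': array([ 145.50701753, -530.14033883,  230.88680706]), 'tcp_rot': array([-1.79950403e+02, -4.53256364e-03,  1.53425444e+01]), 'ft_force': array([ 0.84434972,  0.55626754, -0.17744051]), 'torque': array([0.02863005, 0.02245314, 0.0637006 ]), 'finger_gap': 0.9975398680387106}
pics
```

View pics/top0.png

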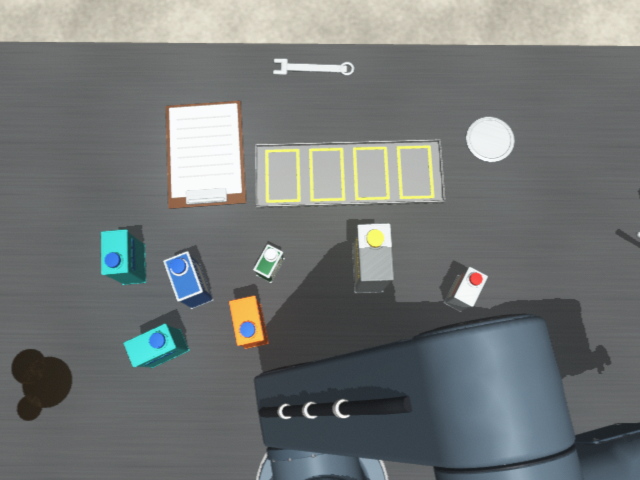

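View pics/scene0.png

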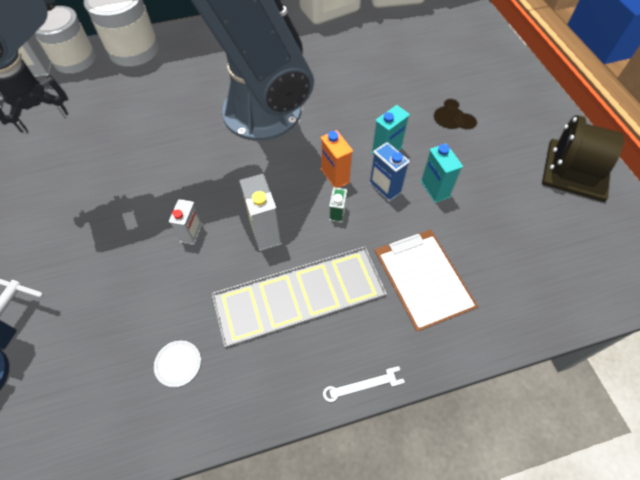

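Top view: the clipboard is at (205,155) at the +y end of the bays and the lid at (490,140) at the -y end. The tins are white (268,262), red (467,287), blue (187,278) and yellow (374,257). The orange tin and the turquoise tins are decoys.

```bash
cat > h.py <<'E'
import numpy as np,cv2
from plant import *
def ray(n,uv,z,c=None):
    c=c or camera_info(n); R=np.array(c["R"]);t=np.array(c["t"]);o=-R.T@t
    uv=np.atleast_2d(uv).astype(float)
    d=np.c_[uv,np.ones(len(uv))]@np.linalg.inv(c["mtx"]).T@R
    return o+d*((z-o[2])/d[:,2])[:,None]
def proj(n,X,c=None):
    c=c or camera_info(n)
    p=(np.atleast_2d(X)@np.array(c["R"]).T+c["t"])@np.array(c["mtx"]).T
    return p[:,:2]/p[:,2:]
def big(m,k=1):
    cs=cv2.findContours(m.astype(np.uint8),cv2.RETR_EXTERNAL,cv2.CHAIN_APPROX_NONE)[0]
    return sorted(cs,key=cv2.contourArea)[::-1][:k]
E
python3 - <<'E'
from h import *
im=cv2.imread("pics/top0.png");hsv=cv2.cvtColor(im,cv2.COLOR_BGR2HSV)
H,S,V=cv2.split(hsv)
m=(H>22)&(H<36)&(S>90)&(V>120); m[:130]=0;m[215:]=0
for c in big(m,4):
    x=ray("top",c[:,0,:],3)[:,:2].astype(np.float32); r=cv2.minAreaRect(x); print("bay",np.round(r,1) if 0 else r)
for n,z,roi,f in(("white",88,(230,290,250,290),(S<40)&(V>180)),("red",118,(265,320,440,500),((H<8)|(H>172))&(S>120)),("blue",150,(240,300,160,215),(H>100)&(H<125)&(S>150)),("yellow",186,(215,300,350,400),(H>20)&(H<36)&(S>120))):
    a,b,c,d=roi; mm=np.zeros_like(H);mm[a:b,c:d]=f[a:b,c:d]
    ct=big(mm)[0]; M=cv2.moments(ct); print(n,cv2.contourArea(ct),cv2.minEnclosingCircle(ct),ray("top",cv2.minEnclosingCircle(ct)[0],z))
cr=[cv2.resize(im[y-37:y+38,x-50:x+50],(400,300),interpolation=cv2.INTER_CUBIC) for x,y in((268,262),(467,287),(187,278),(374,257))]
cv2.imwrite("pics/z.png",np.vstack([np.hstack(cr[:2]),np.hstack(cr[2:])]))
E
```

```text
bay ((640.2027587890625, -104.76472473144531), (118.59516906738281, 71.9014892578125), 1.9949029684066772)
bay ((643.393798828125, -199.60777282714844), (118.35535430908203, 72.01834869384766), 1.9937384128570557)
bay ((633.3690795898438, 84.30560302734375), (118.7412338256836, 70.69329833984375), 1.280730128288269)
bay ((636.9676513671875, -9.907230377197266), (118.2260971069336, 71.85514068603516), 2.057403326034546)
white 487.5 ((267.5, 260.5), 16.80783462524414) [[432.0909763  106.35933354  88.        ]]
red 101.0 ((475.5, 278.5), 6.041623115539551) [[ 394.87492952 -287.61100535  118.        ]]
blue 403.0 ((184.26190185546875, 281.9126892089844), 15.978650093078613) [[380.16287078 252.95278153 150.        ]]
yellow 200.5 ((374.7894592285156, 238.07894897460938), 8.547065734863281) [[456.47957326 -92.34142221 186.        ]]
```

View pics/z.png

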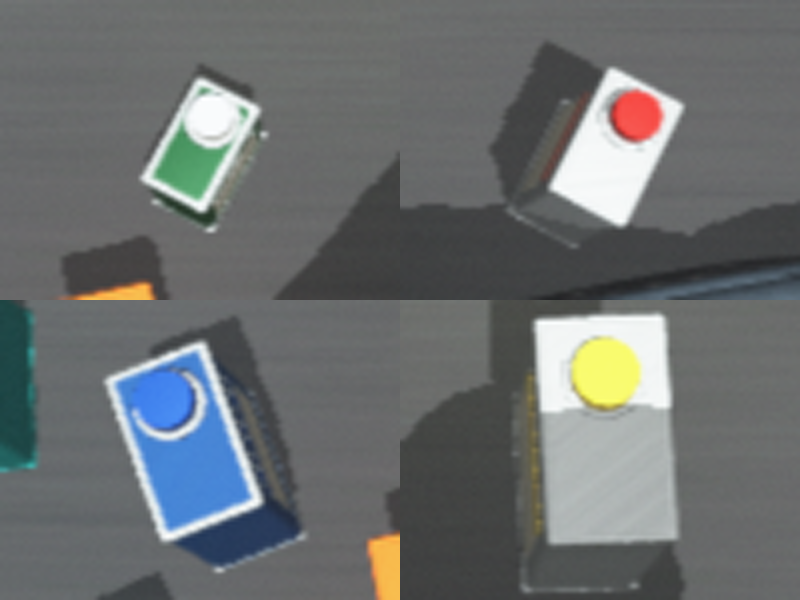

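The zoomed crops show all four top faces clearly; I'll read their corners and cast them onto the can-top heights.

```bash
python3 - <<'E'
from h import *
D={"white":(72,(218,225),[(202,77),(260,106),(207,212),(142,180)],(211,118)),
"red":(102,(417,250),[(212,68),(284,104),(225,226),(149,188)],(236,115)),
"blue":(134,(137,241),[(107,80),(205,42),(262,203),(165,241)],(164,100)),
"yellow":(170,(324,220),[(134,20),(265,15),(278,238),(147,243)],(205,72))}
for n,(h,o,c,cap) in D.items():
    P=ray("top",np.array(c)/4+o,h)[:,:2]; C=P.mean(0)
    d=P[0]+P[1]-P[2]-P[3]; w=P[0]+P[3]-P[1]-P[2]
    K=ray("top",np.array(cap)/4+o,h+16)[0,:2]
    print(n,C.round(1),"L",np.linalg.norm(d)/2,"W",np.linalg.norm(w)/2,"yaw",np.degrees(np.arctan2(d[1],d[0])), "perp",np.degrees(np.arctan2(w[1],w[0]))-90,"cap",K.round(1),np.linalg.norm(K-C))
E
```

```text
white [434.3 105.1] L 58.71339301801878 W 34.02523268157344 yaw -26.991437165256126 perp -26.17631392204904 cap [444.  100.3] 10.83026317024423
red [ 381.9 -283.3] L 66.24918229717224 W 38.4920530993354 yaw -28.778640866753 perp -26.981483221524364 cap [ 394.4 -288.5] 13.594334921542762
blue [393.1 258.8] L 81.12352690579156 W 47.81079187825754 yaw 22.096811595967 perp 22.221201854710614 cap [409.5 265.9] 17.884381731695726
yellow [434.2 -94.9] L 103.00806495410076 W 59.4879882649876 yaw 2.3546733963701065 perp 2.6066362711673747 cap [456.6 -93.2] 22.47686329910566
```

Measured edge lengths agree with the specs to about 1.5 mm. Order from the clipboard end: white, red, blue, yellow. I'll move yellow first.

```bash
cat > go.py <<'E'
import sys
from h import *
def go(x,y,z,yaw):
    s=state();p=s["tcp_pos"];w=s["tcp_rot"][2];d=(w-yaw+180)%360-180
    if abs(d)>90: d-=180*np.sign(d)
    a=np.radians(w-d);c,q=np.cos(a),np.sin(a);e=np.array([x,y,z])-p
    print("t",round(s["clock"],2),"at",p.round(1),s["tcp_rot"].round(1),"F",s["ft_force"].round(1),"gap",round(s["finger_gap"],3),"turn z",round(d,1),"shift x y z",(round(e[0]*c+e[1]*q,1),round(e[0]*q-e[1]*c,1),round(-e[2],1)))
go(*map(float,sys.argv[1:5]))
E
python3 go.py 434.2 -94.9 250 2.5
```

```text
t 0.15 at [ 145.5 -530.1  230.9] [-180.    -0.    15.3] F [ 0.8  0.6 -0.2] gap 0.998 turn z 12.8 shift x y z (np.float64(307.4), np.float64(-422.2), np.float64(-19.1))
```

```bash
python3 -m handwheel '[[[0,0,6.4,0,0,-0.019,0],[0,0,6.4,0,0,0,0],[0,0,0,0.026,-0.035,0,0],[0,0,0,0.026,-0.035,0,0],[0,0,0,0.026,-0.035,0,0],[0,0,0,0.026,-0.035,0,0],[0,0,0,0.026,-0.035,0,0],[0,0,0,0.026,-0.035,0,0],[0,0,0,0.026,-0.035,0,0],[0,0,0,0.026,-0.035,0,0]]]' 40; python3 go.py 434.2 -94.9 250 2.5
```

```text
clock: 1.15
tcp_pos: [341.5, -239.8, 250.3]
tcp_rot: [180.0, -0.0, 2.5]
ft_force: [1.1, -0.6, 0.2]
finger_gap: 0.998
t 1.15 at [ 341.5 -239.8  250.3] [180.   -0.    2.5] F [ 1.1 -0.6  0.2] gap 0.998 turn z 0.0 shift x y z (np.float64(98.9), np.float64(-140.7), np.float64(0.3))
```

```bash
python3 -m handwheel '[[[0,0,0,0.025,-0.035,0,0],[0,0,0,0.025,-0.035,0,0],[0,0,0,0.025,-0.035,0,0],[0,0,0,0.024,-0.036,0,0],[0,0,0,0,0,0,0]]]'; python3 go.py 434.2 -94.9 125 2.5
python3 - <<'E'
from h import *
cv2.imwrite("pics/w1.png",read_camera("wrist")[:,:,::-1])
# where tin corners should be
c=camera_info("wrist");a=np.radians(2.5)
u=np.array([[52,29],[52,-29],[-52,-29],[-52,29]])@np.array([[np.cos(a),np.sin(a)],[-np.sin(a),np.cos(a)]])+[434.2,-94.9]
print(proj("wrist",np.c_[u,[170]*4],c).round())
E
```

```text
clock: 1.65
tcp_pos: [435.1, -92.7, 250.1]
tcp_rot: [-180.0, -0.0, 2.8]
ft_force: [-0.3, 0.6, -0.1]
finger_gap: 0.998
t 1.65 at [435.1 -92.7 250.1] [-180.    -0.     2.8] F [-0.3  0.6 -0.1] gap 0.998 turn z 0.3 shift x y z (np.float64(-1.0), np.float64(2.1), np.float64(125.1))
[[267. 159.]
 [374. 159.]
 [367. 331.]
 [273. 331.]]
```

View pics/w1.png

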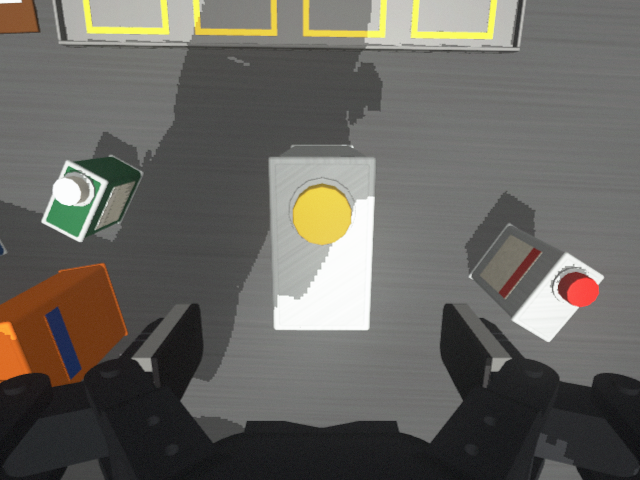

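Wrist view: the yellow tin's top corners are at (270,158), (375,158), (369,330) and (275,329), within 3 px of the prediction. Going down and gripping.

```bash
python3 -m handwheel '[[[0,0,0.3,-0.001,0.002,0.025,0],[0,0,0,0,0,0.03,0],[0,0,0,0,0,0.03,0],[0,0,0,0,0,0.03,0],[0,0,0,0,0,0.01,0],[0,0,0,0,0,0,255],[0,0,0,0,0,0,255],[0,0,0,0,0,0,255],[0,0,0,0,0,0,255],[0,0,0,0,0,0,255]]]' 60;  python3 -m handwheel '[[[0,0,0,0,0,0,255],[0,0,0,0,0,0,255]]]'; python3 go.py 643.4 -199.6 165 2
```

```text
clock: 2.7
tcp_pos: [433.3, -98.4, 126.6]
tcp_rot: [180.0, -0.1, 2.2]
ft_force: [-2.0, 2.4, 8.5]
finger_gap: 0.677
clock: 2.9
tcp_pos: [433.3, -98.4, 126.6]
tcp_rot: [180.0, -0.1, 2.2]
ft_force: [-1.2, 1.3, 8.4]
finger_gap: 0.678
t 2.9 at [433.3 -98.4 126.6] [ 1.8e+02 -1.0e-01  2.2e+00] F [-1.2  1.3  8.4] gap 0.678 turn z 0.2 shift x y z (np.float64(206.5), np.float64(108.5), np.float64(-38.4))
```

```bash
python3 -m handwheel '[[[0,0,0,0,0,-0.02,255],[0,0,0.2,0,0,-0.02,255],[0,0,0,0.012,0.006,0,255],[0,0,0,0.025,0.013,0,255],[0,0,0,0.028,0.015,0,255],[0,0,0,0.028,0.015,0,255],[0,0,0,0.028,0.015,0,255],[0,0,0,0.028,0.015,0,255],[0,0,0,0.028,0.015,0,255],[0,0,0,0.016,0.008,0,255]]]';  python3 -m handwheel '[[[0,0,0,0.008,0.004,0,255],[0,0,0,0.004,0.001,0,255],[0,0,0,0,0,0,255],[0,0,0,0,0,0,255]]]'; python3 go.py 643.4 -199.6 129.6 2
```

```text
clock: 3.9
tcp_pos: [630.5, -194.3, 165.0]
tcp_rot: [180.0, 0.0, 2.0]
ft_force: [0.3, 0.2, -6.7]
finger_gap: 0.674
clock: 4.3
tcp_pos: [640.7, -197.4, 165.3]
tcp_rot: [-180.0, 0.0, 2.1]
ft_force: [-0.5, -0.1, -5.8]
finger_gap: 0.675
t 4.3 at [ 640.7 -197.4  165.3] [-180.     0.     2.1] F [-0.5 -0.1 -5.8] gap 0.675 turn z 0.1 shift x y z (np.float64(2.6), np.float64(2.3), np.float64(35.7))
```

```bash
python3 -m handwheel '[[[0,0,0.1,0.0016,0.0023,0.01,255],[0,0,0,0,0,0.012,255],[0,0,0,0,0,0.006,255],[0,0,0,0,0,0.003,255],[0,0,0,0,0,0,255],[0,0,0,0,0,0,255]]]'; python3 go.py 642.4 -199.6 129.6 2
python3 - <<'E'
from h import *
cv2.imwrite("pics/w2.png",read_camera("wrist")[:,:,::-1])
E
```

```text
clock: 4.9
tcp_pos: [643.2, -200.1, 134.5]
tcp_rot: [180.0, -0.0, 1.9]
ft_force: [-0.8, -0.3, -6.4]
finger_gap: 0.673
t 4.9 at [ 643.2 -200.1  134.5] [180.   -0.    1.9] F [-0.8 -0.3 -6.4] gap 0.673 turn z -0.1 shift x y z (np.float64(-0.8), np.float64(-0.5), np.float64(4.9))
```

View pics/w2.png

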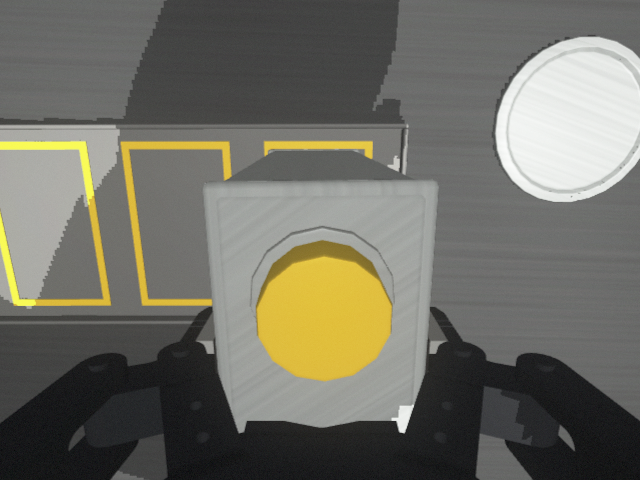

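The tin's front bottom edge (270–366, row 150) sits centrally within the bay's outline (265–373, row 142). Lowering it the rest of the way.

```bash
python3 -m handwheel '[[[0,0,-0.1,-0.0005,-0.0005,0.003,255],[0,0,0,0,0,0.002,255],[0,0,0,0,0,0,255],[0,0,0,0,0,0,255]]]'; python3 go.py 642.4 -199.6 129.6 2
```

```text
clock: 5.35
tcp_pos: [642.7, -199.6, 129.7]
tcp_rot: [180.0, -0.0, 2.0]
ft_force: [-1.7, 1.0, -0.5]
finger_gap: 0.671
t 5.35 at [ 642.7 -199.6  129.7] [180.  -0.   2.] F [-1.7  1.  -0.5] gap 0.671 turn z 0.0 shift x y z (np.float64(-0.3), np.float64(0.0), np.float64(0.1))
```

```bash
python3 -m handwheel '[[[0,0,0,0,0,0,140],[0,0,0,0,0,0,60],[0,0,0,0,0,0,0],[0,0,0,0,0,0,0],[0,0,0,0,0,0,0],[0,0,0,0,0,-0.02,0],[0,0,0,0,0,-0.04,0],[0,0,0,0,0,-0.04,0],[0,0,0,0,0,0,0]]]'; python3 go.py 381.9 -283.3 170 -27.5
```

```text
clock: 6.25
tcp_pos: [644.7, -200.4, 235.7]
tcp_rot: [179.8, -0.5, 2.0]
ft_force: [-0.1, -0.1, 0.3]
finger_gap: 1.0
t 6.25 at [ 644.7 -200.4  235.7] [179.8  -0.5   2. ] F [-0.1 -0.1  0.3] gap 1.0 turn z 29.5 shift x y z (np.float64(-194.8), np.float64(194.8), np.float64(65.7))
```

```bash
python3 -m handwheel '[[[0,0,7.4,0,0,0,0],[0,0,7.4,0,0,0,0],[0,0,7.4,0,0,0,0],[0,0,7.3,0,0,0,0],[0,0,0,-0.025,0.025,0,0],[0,0,0,-0.033,0.033,0,0],[0,0,0,-0.033,0.033,0.01,0],[0,0,0,-0.033,0.033,0.015,0],[0,0,0,-0.033,0.033,0.02,0],[0,0,0,-0.028,0.028,0.02,0]]]'; python3 -m handwheel '[[[0,0,0,-0.010,0.010,0,0],[0,0,0,0,0,0,0],[0,0,0,0,0,0,0]]]'; python3 go.py 381.9 -283.3 60 -27.5
python3 - <<'E'
from h import *
cv2.imwrite("pics/w3.png",read_camera("wrist")[:,:,::-1])
c=camera_info("wrist");a=np.radians(-27.5)
u=np.array([[33,19],[33,-19],[-33,-19],[-33,19]])@np.array([[np.cos(a),np.sin(a)],[-np.sin(a),np.cos(a)]])+[381.9,-283.3]
print(proj("wrist",np.c_[u,[102]*4],c).round())
cv2.imwrite("pics/t3.png",read_camera("top")[:,:,::-1])
E
```

```text
clock: 7.25
tcp_pos: [391.6, -278.4, 164.0]
tcp_rot: [180.0, -0.0, -27.5]
ft_force: [1.5, -0.5, 0.2]
finger_gap: 1.003
clock: 7.55
tcp_pos: [381.4, -282.9, 165.4]
tcp_rot: [180.0, -0.1, -27.5]
ft_force: [1.2, -0.1, 1.2]
finger_gap: 1.002
t 7.55 at [ 381.4 -282.9  165.4] [ 1.80e+02 -1.00e-01 -2.75e+01] F [ 1.2 -0.1  1.2] gap 1.002 turn z 0.0 shift x y z (np.float64(0.6), np.float64(0.1), np.float64(105.4))
[[284. 199.]
 [357. 199.]
 [354. 316.]
 [286. 316.]]
```

View pics/w3.png

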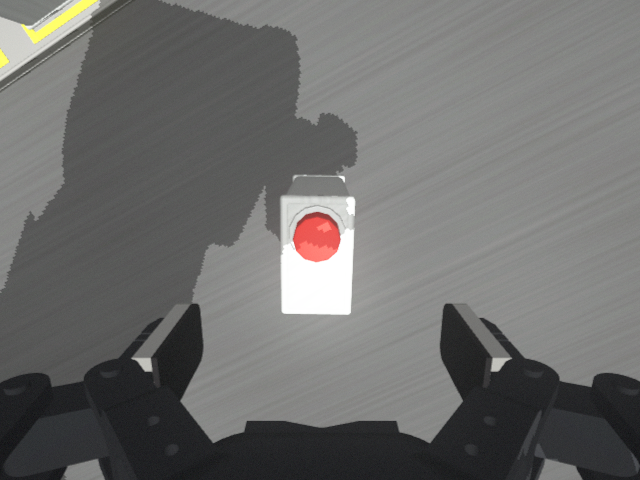

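Red tin corners are at (281,196), (355,196), (351,314) and (282,314), about 1.5 mm off the prediction; I'll correct for that and grip.

```bash
python3 -m handwheel '[[[0,0,0,0.0019,-0.0014,0.02,0],[0,0,0,0,0,0.03,0],[0,0,0,0,0,0.03,0],[0,0,0,0,0,0.02,0],[0,0,0,0,0,0.005,0],[0,0,0,0,0,0,120],[0,0,0,0,0,0,255],[0,0,0,0,0,0,255],[0,0,0,0,0,0,255],[0,0,0,0,0,0,255]]]' 50;  python3 -m handwheel '[[[0,0,0,0,0,0,255],[0,0,0,0,0,0,255]]]'; python3 go.py 637 -10 100 2
```

```text
clock: 8.65
tcp_pos: [383.1, -282.6, 60.6]
tcp_rot: [180.0, -0.1, -27.5]
ft_force: [-1.1, 1.5, 6.4]
finger_gap: 0.441
clock: 8.85
tcp_pos: [383.2, -282.6, 60.6]
tcp_rot: [180.0, -0.1, -27.5]
ft_force: [0.3, 1.0, 7.3]
finger_gap: 0.444
t 8.85 at [ 383.2 -282.6   60.6] [ 1.80e+02 -1.00e-01 -2.75e+01] F [0.3 1.  7.3] gap 0.444 turn z -29.5 shift x y z (np.float64(263.2), np.float64(-263.6), np.float64(-39.4))
```

View pics/t3.png

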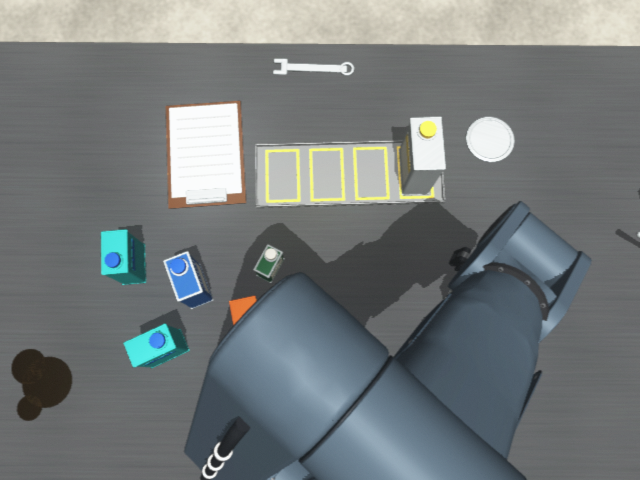

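Top view: yellow stands in the -y end bay (top face about (410–445, 117–172)), and the lid and clipboard are unmoved. Carrying red over.

```bash
python3 -m handwheel '[[[0,0,0,0,0,-0.015,255],[0,0,0,0,0,-0.025,255],[0,0,-7.4,0,0,0,255],[0,0,-7.4,0,0,0,255],[0,0,-7.4,0,0,0,255],[0,0,-7.3,0,0,0,255],[0,0,0,0.013,-0.013,0,255],[0,0,0,0.025,-0.025,0,255],[0,0,0,0.027,-0.027,0,255],[0,0,0,0.027,-0.027,0,255]]]';  python3 -m handwheel '[[[0,0,0,0.027,-0.027,0,255],[0,0,0,0.027,-0.027,0,255],[0,0,0,0.027,-0.027,0,255],[0,0,0,0.027,-0.027,0,255],[0,0,0,0.027,-0.027,0,255],[0,0,0,0.02,-0.02,0,255],[0,0,0,0.012,-0.012,0,255],[0,0,0,0.004,-0.004,0,255],[0,0,0,0,0,0,255],[0,0,0,0,0,0,255]]]'; python3 go.py 637 -10 63.6 2
python3 - <<'E'
from h import *
cv2.imwrite("pics/w4.png",read_camera("wrist")[:,:,::-1])
E
```

```text
clock: 9.85
tcp_pos: [472.0, -185.9, 99.9]
tcp_rot: [180.0, -0.0, 2.0]
ft_force: [0.4, -0.8, -2.2]
finger_gap: 0.437
clock: 10.85
tcp_pos: [635.4, -10.6, 99.5]
tcp_rot: [180.0, 0.0, 2.0]
ft_force: [-0.2, -0.7, -2.5]
finger_gap: 0.438
t 10.85 at [635.4 -10.6  99.5] [180.   0.   2.] F [-0.2 -0.7 -2.5] gap 0.438 turn z 0.0 shift x y z (np.float64(1.6), np.float64(-0.6), np.float64(35.9))
```

View pics/w4.png

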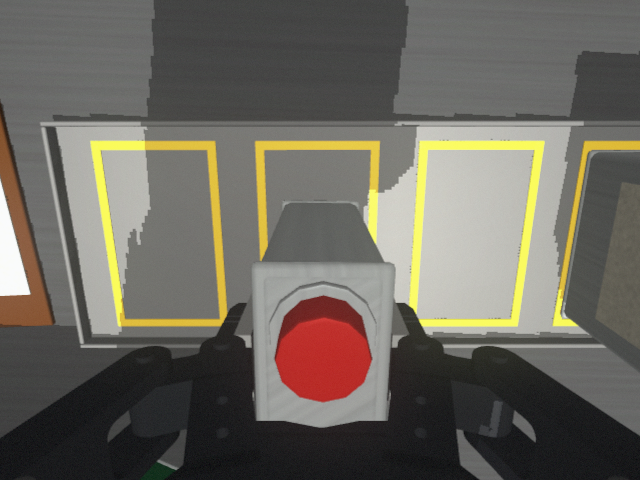

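Red is over the second bay from the clipboard (bay centre column 318, tin's bottom edge 320). Lowering.

```bash
python3 -m handwheel '[[[0,0,0,0.0012,-0.0006,0.01,255],[0,0,0,0,0,0.012,255],[0,0,0,0,0,0.007,255],[0,0,0,0,0,0.004,255],[0,0,0,0,0,0.002,255],[0,0,0,0,0,0.001,255],[0,0,0,0,0,0,255],[0,0,0,0,0,0,255]]]'; python3 go.py 637 -10 63.6 2
```

```text
clock: 11.7
tcp_pos: [637.4, -9.3, 63.8]
tcp_rot: [180.0, -0.0, 2.0]
ft_force: [-0.0, 0.3, -1.7]
finger_gap: 0.443
t 11.7 at [637.4  -9.3  63.8] [180.  -0.   2.] F [-0.   0.3 -1.7] gap 0.443 turn z 0.0 shift x y z (np.float64(-0.4), np.float64(0.7), np.float64(0.2))
```

Touching down. Release, then rise and go to white.

```bash
python3 -m handwheel '[[[0,0,0,0,0,0.0003,255],[0,0,0,0,0,0,140],[0,0,0,0,0,0,60],[0,0,0,0,0,0,0],[0,0,0,0,0,0,0],[0,0,0,0,0,-0.02,0],[0,0,0,0,0,-0.04,0],[0,0,0,0,0,-0.04,0],[0,0,0,0,0,0,0]]]'; python3 go.py 434.3 105.1 140 -26.7
```

```text
clock: 12.6
tcp_pos: [639.8, -9.5, 169.1]
tcp_rot: [179.9, -0.5, 2.0]
ft_force: [0.0, -0.2, 0.9]
finger_gap: 1.001
t 12.6 at [639.8  -9.5 169.1] [179.9  -0.5   2. ] F [ 0.  -0.2  0.9] gap 1.001 turn z 28.7 shift x y z (np.float64(-235.1), np.float64(-10.0), np.float64(29.1))
```

```bash
python3 -m handwheel '[[[0,0,7.2,0,0,0,0],[0,0,7.2,0,0,0,0],[0,0,7.2,0,0,0,0],[0,0,7.1,0,0,0,0],[0,0,0,-0.03,0,0,0],[0,0,0,-0.045,-0.002,0,0],[0,0,0,-0.045,-0.002,0.005,0],[0,0,0,-0.045,-0.002,0.01,0],[0,0,0,-0.04,-0.002,0.01,0],[0,0,0,-0.03,-0.002,0.004,0]]]'; python3 -m handwheel '[[[0,0,0,0,0,0,0],[0,0,0,0,0,0,0],[0,0,0,0,0,0,0]]]'; python3 go.py 434.3 105.1 33 -26.7
python3 - <<'E'
from h import *
cv2.imwrite("pics/w5.png",read_camera("wrist")[:,:,::-1])
c=camera_info("wrist");a=np.radians(-26.7)
u=np.array([[29,17],[29,-17],[-29,-17],[-29,17]])@np.array([[np.cos(a),np.sin(a)],[-np.sin(a),np.cos(a)]])+[434.3,105.1]
print(proj("wrist",np.c_[u,[72]*4],c).round())
E
```

```text
clock: 13.6
tcp_pos: [429.0, 105.8, 133.3]
tcp_rot: [179.9, 0.1, -26.6]
ft_force: [0.2, 0.1, -0.0]
finger_gap: 1.004
clock: 13.9
tcp_pos: [432.7, 104.8, 134.5]
tcp_rot: [-180.0, -0.1, -26.7]
ft_force: [-0.3, -0.5, -0.0]
finger_gap: 0.997
t 13.9 at [432.7 104.8 134.5] [-1.80e+02 -1.00e-01 -2.67e+01] F [-0.3 -0.5 -0. ] gap 0.997 turn z 0.0 shift x y z (np.float64(1.3), np.float64(-1.0), np.float64(101.5))
[[285. 205.]
 [350. 205.]
 [348. 308.]
 [287. 308.]]
```

View pics/w5.png

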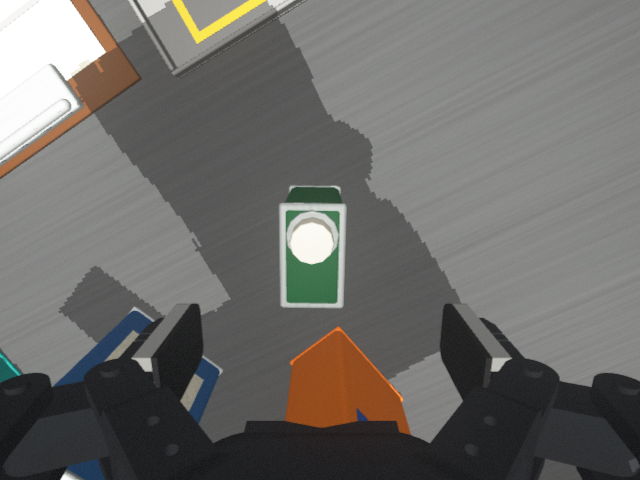

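White tin corners are at (279,204), (346,204), (344,307) and (281,307). The orange and blue tins are close, so I'll check the gripper's clearance first.

```bash
python3 - <<'E'
from h import *
im=cv2.imread("pics/top0.png");H,S,V=cv2.split(cv2.cvtColor(im,cv2.COLOR_BGR2HSV))
m=(H>5)&(H<20)&(S>150)&(V>150);m[:280]=0;m[360:]=0;m[:,:220]=0;m[:,280:]=0
r=cv2.minAreaRect(ray("top",big(m)[0][:,0,:],134)[:,:2].astype(np.float32));print(r)
O=cv2.boxPoints(r)
m=(H>80)&(H<95)&(S>100); m[380:]=0
T=[cv2.boxPoints(cv2.minAreaRect(ray("top",c[:,0,:],134)[:,:2].astype(np.float32))) for c in big(m,2)]
a=np.radians(22);B=np.array([[41,24],[41,-24],[-41,-24],[-41,24]])@np.array([[np.cos(a),np.sin(a)],[-np.sin(a),np.cos(a)]])+[393.1,258.8]
def loc(P,c,yaw):
    a=np.radians(yaw);d=P-np.array(c);return np.c_[d@[np.cos(a),np.sin(a)],d@[np.sin(a),-np.cos(a)]].round().tolist()
print("white frame: O",loc(O,(435,106),-26.7),"B",loc(B,(435,106),-26.7))
print("blue frame: O",loc(O,(393,259),22),"T",[loc(t,(393,259),22) for t in T])
E
```

```text
((309.34130859375, 138.9263916015625), (91.37523651123047, 50.295799255371094), 12.577268600463867)
white frame: O [[-178.0, 37.0], [-147.0, 75.0], [-76.0, 18.0], [-108.0, -21.0]] B [[-97.0, -164.0], [-61.0, -133.0], [-115.0, -71.0], [-151.0, -103.0]]
blue frame: O [[-164.0, 48.0], [-172.0, 97.0], [-82.0, 112.0], [-73.0, 63.0]] T [[[39.0, -147.0], [14.0, -69.0], [115.0, -37.0], [140.0, -115.0]], [[-138.0, -137.0], [-132.0, -33.0], [-67.0, -37.0], [-73.0, -141.0]]]
```

Clearance is fine: orange is 76 mm behind the grasp axis and the gripper's body reaches about 42 mm. Going down on white.

```bash
python3 -m handwheel '[[[0,0,0,0.0018,-0.003,0.02,0],[0,0,0,0,0,0.03,0],[0,0,0,0,0,0.03,0],[0,0,0,0,0,0.015,0],[0,0,0,0,0,0.006,0],[0,0,0,0,0,0,120],[0,0,0,0,0,0,200],[0,0,0,0,0,0,255],[0,0,0,0,0,0,255],[0,0,0,0,0,0,255]]]' 40;  python3 -m handwheel '[[[0,0,0,0,0,0,255],[0,0,0,0,0,0,255]]]'; python3 go.py 633.5 84.5 80 2
```

```text
clock: 14.95
tcp_pos: [435.3, 107.0, 34.1]
tcp_rot: [-180.0, -0.1, -26.6]
ft_force: [0.3, -1.3, 7.3]
finger_gap: 0.393
clock: 15.15
tcp_pos: [435.3, 107.0, 34.1]
tcp_rot: [-180.0, -0.1, -26.6]
ft_force: [-0.1, -0.5, 8.0]
finger_gap: 0.392
t 15.15 at [435.3 107.   34.1] [-1.80e+02 -1.00e-01 -2.66e+01] F [-0.1 -0.5  8. ] gap 0.392 turn z -28.6 shift x y z (np.float64(197.3), np.float64(29.4), np.float64(-45.9))
```

```bash
python3 -m handwheel '[[[0,0,0,0,0,-0.015,255],[0,0,0,0,0,-0.03,255],[0,0,-7.2,0,0,0,255],[0,0,-7.2,0,0,0,255],[0,0,-7.1,0,0,0,255],[0,0,-7.1,0,0,0,255],[0,0,0,0.012,0.002,0,255],[0,0,0,0.025,0.004,0,255],[0,0,0,0.03,0.004,0,255],[0,0,0,0.03,0.005,0,255]]]';  python3 -m handwheel '[[[0,0,0,0.03,0.005,0,255],[0,0,0,0.03,0.005,0,255],[0,0,0,0.02,0.003,0,255],[0,0,0,0.012,0.001,0,255],[0,0,0,0.006,0,0,255],[0,0,0,0.002,0,0,255],[0,0,0,0,0,0,255],[0,0,0,0,0,0,255]]]'; python3 go.py 633.5 84.5 37.5 2
python3 - <<'E'
from h import *
cv2.imwrite("pics/w6.png",read_camera("wrist")[:,:,::-1])
E
```

```text
clock: 16.15
tcp_pos: [533.9, 95.0, 78.5]
tcp_rot: [-180.0, -0.0, 1.7]
ft_force: [-0.5, -0.8, -1.8]
finger_gap: 0.39
clock: 16.95
tcp_pos: [632.0, 84.7, 78.3]
tcp_rot: [-180.0, 0.0, 1.9]
ft_force: [0.0, -0.6, -1.5]
finger_gap: 0.392
t 16.95 at [632.   84.7  78.3] [-180.     0.     1.9] F [ 0.  -0.6 -1.5] gap 0.392 turn z -0.1 shift x y z (np.float64(1.4), np.float64(0.3), np.float64(40.8))
```

View pics/w6.png

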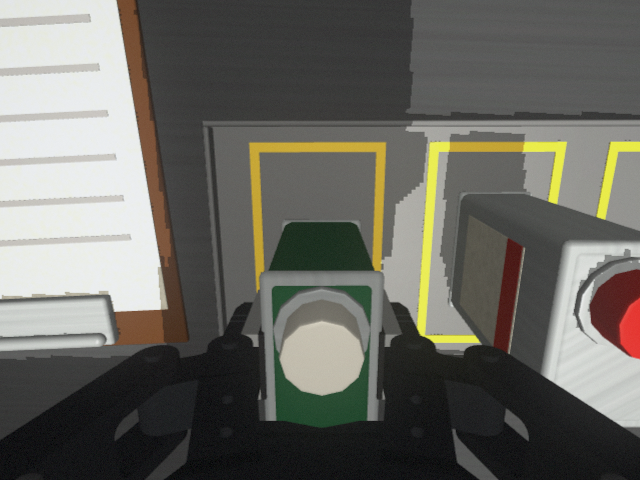

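White is over the bay next to the clipboard (bay centre column 318, tin 320), and red stands squarely in its own bay. Lowering.

```bash
python3 -m handwheel '[[[0,0,-0.1,0.0014,0,0.012,255],[0,0,0,0,0,0.014,255],[0,0,0,0,0,0.008,255],[0,0,0,0,0,0.004,255],[0,0,0,0,0,0.002,255],[0,0,0,0,0,0.001,255],[0,0,0,0,0,0,255],[0,0,0,0,0,0,255]]]'; python3 go.py 633.5 84.5 37.1 2
```

```text
clock: 17.8
tcp_pos: [634.1, 84.7, 37.7]
tcp_rot: [-180.0, -0.0, 2.0]
ft_force: [-0.0, 0.4, -1.4]
finger_gap: 0.396
t 17.8 at [634.1  84.7  37.7] [-180.   -0.    2.] F [-0.   0.4 -1.4] gap 0.396 turn z 0.0 shift x y z (np.float64(-0.6), np.float64(0.2), np.float64(0.6))
```

```bash
python3 -m handwheel '[[[0,0,0,0,0,0.0006,255],[0,0,0,0,0,0,255],[0,0,0,0,0,0,160],[0,0,0,0,0,0,80],[0,0,0,0,0,0,0],[0,0,0,0,0,0,0],[0,0,0,0,0,-0.02,0],[0,0,0,0,0,-0.05,0],[0,0,0,0,0,-0.05,0],[0,0,0,0,0,-0.03,0]]]'; python3 go.py 393.1 258.8 205 22
```

```text
clock: 18.8
tcp_pos: [634.8, 84.8, 190.7]
tcp_rot: [-180.0, -0.2, 2.0]
ft_force: [0.2, 0.3, 1.0]
finger_gap: 0.999
t 18.8 at [634.8  84.8 190.7] [-180.    -0.2    2. ] F [0.2 0.3 1. ] gap 0.999 turn z -20.0 shift x y z (np.float64(-158.9), np.float64(-251.9), np.float64(-14.3))
```

```bash
python3 -m handwheel '[[[0,0,-6.7,0,0,-0.014,50],[0,0,-6.7,0,0,0,50],[0,0,-6.6,0,0,0,50],[0,0,0,-0.015,-0.024,0,50],[0,0,0,-0.025,-0.04,0,50],[0,0,0,-0.025,-0.04,0,50],[0,0,0,-0.025,-0.04,0,50],[0,0,0,-0.025,-0.04,0,50],[0,0,0,-0.025,-0.04,0,50],[0,0,0,-0.019,-0.028,0,50]]]'; python3 -m handwheel '[[[0,0,0,0,0,0,50],[0,0,0,0,0,0,50],[0,0,0,0,0,0,50]]]'; python3 go.py 393.1 258.8 90 22
python3 - <<'E'
from h import *
cv2.imwrite("pics/w7.png",read_camera("wrist")[:,:,::-1])
c=camera_info("wrist");a=np.radians(22)
u=np.array([[41,24],[41,-24],[-41,-24],[-41,24]])@np.array([[np.cos(a),np.sin(a)],[-np.sin(a),np.cos(a)]])+[393.1,258.8]
print(proj("wrist",np.c_[u,[134]*4],c).round())
E
```

```text
clock: 19.8
tcp_pos: [389.8, 259.7, 200.8]
tcp_rot: [-180.0, -0.0, 22.1]
ft_force: [0.6, 0.9, -0.8]
finger_gap: 0.806
clock: 20.1
tcp_pos: [392.7, 258.3, 200.8]
tcp_rot: [180.0, -0.0, 22.0]
ft_force: [0.8, 0.4, -0.2]
finger_gap: 0.804
t 20.1 at [392.7 258.3 200.8] [180.  -0.  22.] F [ 0.8  0.4 -0.2] gap 0.804 turn z 0.0 shift x y z (np.float64(0.6), np.float64(-0.3), np.float64(110.8))
[[272. 181.]
 [365. 181.]
 [360. 324.]
 [277. 324.]]
```

View pics/w7.png

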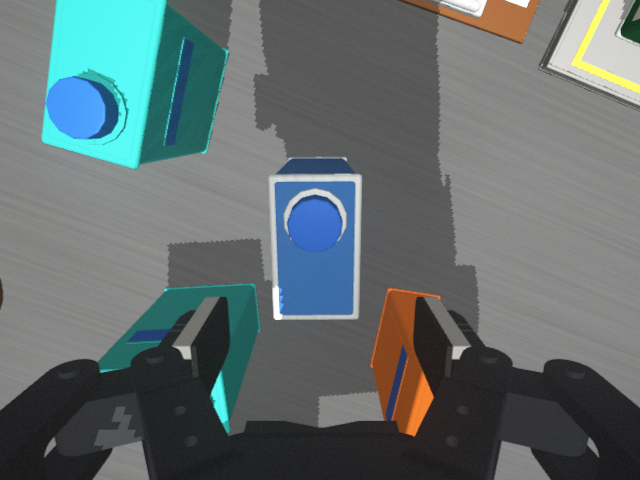

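Blue tin corners are at (270,175), (361,175), (358,319) and (272,319), about 2–3 mm off the prediction. The neighbours are clear of the fingers. Correcting and going down.

```bash
python3 -m handwheel '[[[0,0,0,0.0026,-0.002,0.02,50],[0,0,0,0,0,0.03,50],[0,0,0,0,0,0.03,50],[0,0,0,0,0,0.02,50],[0,0,0,0,0,0.009,50],[0,0,0,0,0,0,90],[0,0,0,0,0,0,140],[0,0,0,0,0,0,255],[0,0,0,0,0,0,255],[0,0,0,0,0,0,255]]]' 60;  python3 -m handwheel '[[[0,0,0,0,0,0,255],[0,0,0,0,0,0,255],[0,0,0,0,0,-0.02,255],[0,0,0,0,0,-0.04,255],[0,0,0,0,0,-0.05,255],[0,0,0,0,0,-0.05,255],[0,0,0,0,0,-0.01,255],[0,0,0,0,0,0,255]]]'; python3 go.py 490 -100 255 2;
```

```text
clock: 21.15
tcp_pos: [393.8, 261.6, 92.2]
tcp_rot: [-180.0, -0.1, 22.0]
ft_force: [0.6, -1.1, -1.0]
finger_gap: 0.553
clock: 21.95
tcp_pos: [393.9, 261.7, 262.7]
tcp_rot: [-180.0, -0.2, 22.0]
ft_force: [-0.3, 1.1, -4.2]
finger_gap: 0.551
t 21.95 at [393.9 261.7 262.7] [-180.    -0.2   22. ] F [-0.3  1.1 -4.2] gap 0.551 turn z 20.0 shift x y z (np.float64(83.4), np.float64(364.8), np.float64(7.7))
```

```bash
python3 -m handwheel '[[[0,0,6.7,0,0,0,255],[0,0,6.7,0,0,0,255],[0,0,6.6,0,0,0,255],[0,0,0,0.005,0.012,0,255],[0,0,0,0.008,0.025,0,255],[0,0,0,0.008,0.03,0,255],[0,0,0,0.008,0.03,0,255],[0,0,0,0.008,0.03,0,255],[0,0,0,0.008,0.03,0,255],[0,0,0,0.008,0.03,0,255]]]';  python3 -m handwheel '[[[0,0,0,0.005,0.03,0,255],[0,0,0,0.005,0.03,0,255],[0,0,0,0.005,0.03,0,255],[0,0,0,0.005,0.03,0,255],[0,0,0,0.005,0.025,0,255],[0,0,0,0.005,0.02,0,255],[0,0,0,0,0.01,0,255],[0,0,0,0,0.003,0,255],[0,0,0,0,0,0,255]]]'; python3 go.py 640.2 -105 135 2
```

```text
clock: 22.95
tcp_pos: [452.8, 74.4, 260.0]
tcp_rot: [180.0, 0.2, 2.2]
ft_force: [1.3, 0.3, -3.5]
finger_gap: 0.556
clock: 23.85
tcp_pos: [489.1, -100.3, 261.0]
tcp_rot: [-180.0, 0.1, 2.1]
ft_force: [0.1, 0.2, -3.5]
finger_gap: 0.555
t 23.85 at [ 489.1 -100.3  261. ] [-1.8e+02  1.0e-01  2.1e+00] F [ 0.1  0.2 -3.5] gap 0.555 turn z 0.1 shift x y z (np.float64(150.9), np.float64(10.0), np.float64(126.0))
```

```bash
python3 -m handwheel '[[[0,0,0.1,0.015,0.002,0,255],[0,0,0,0.03,0.002,0,255],[0,0,0,0.035,0.002,0,255],[0,0,0,0.03,0.002,0,255],[0,0,0,0.02,0.002,0,255],[0,0,0,0.012,0,0,255],[0,0,0,0.007,0,0,255],[0,0,0,0.002,0,0,255],[0,0,0,0,0,0,255],[0,0,0,0,0,0,255]]]'; python3 -m handwheel '[[[0,0,0,0,0,0.02,255],[0,0,0,0,0,0.035,255],[0,0,0,0,0,0.03,255],[0,0,0,0,0,0.025,255],[0,0,0,0,0,0.015,255],[0,0,0,0,0,0,255],[0,0,0,0,0,0,255]]]'; python3 go.py 640.2 -105 95.2 2
python3 - <<'E'
from h import *
cv2.imwrite("pics/w8.png",read_camera("wrist")[:,:,::-1])
E
```

```text
clock: 24.85
tcp_pos: [640.3, -105.0, 261.8]
tcp_rot: [180.0, 0.0, 2.0]
ft_force: [-0.1, -1.0, -4.0]
finger_gap: 0.558
clock: 25.55
tcp_pos: [641.3, -105.4, 137.9]
tcp_rot: [180.0, -0.1, 1.9]
ft_force: [-0.5, -0.0, -2.9]
finger_gap: 0.555
t 25.55 at [ 641.3 -105.4  137.9] [ 1.8e+02 -1.0e-01  1.9e+00] F [-0.5 -0.  -2.9] gap 0.555 turn z -0.1 shift x y z (np.float64(-1.1), np.float64(-0.4), np.float64(42.7))
```

View pics/w8.png

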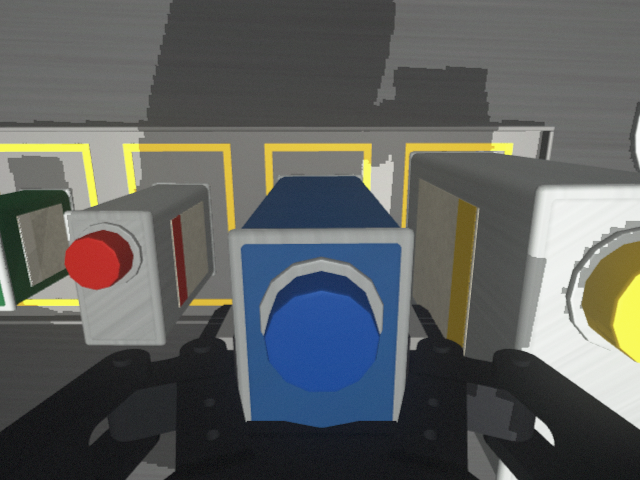

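Blue is over the third bay (outline 265–371, tin centred at 320), with yellow and red clear on both sides. I'll lower it and open only partly on release.

```bash
python3 -m handwheel '[[[0,0,-0.1,-0.0008,-0.0004,0.01,255],[0,0,0,0,0,0.012,255],[0,0,0,0,0,0.01,255],[0,0,0,0,0,0.006,255],[0,0,0,0,0,0.003,255],[0,0,0,0,0,0.001,255],[0,0,0,0,0,0,255],[0,0,0,0,0,0,255]]]'; python3 go.py 640.2 -105 95.2 2
```

```text
clock: 26.4
tcp_pos: [640.2, -104.6, 95.2]
tcp_rot: [-180.0, -0.0, 2.0]
ft_force: [-2.5, 4.1, 3.7]
finger_gap: 0.555
t 26.4 at [ 640.2 -104.6   95.2] [-180.   -0.    2.] F [-2.5  4.1  3.7] gap 0.555 turn z 0.0 shift x y z (np.float64(-0.0), np.float64(0.4), np.float64(0.0))
```

```bash
python3 -m handwheel '[[[0,0,0,0,0,0,110],[0,0,0,0,0,0,60],[0,0,0,0,0,0,50],[0,0,0,0,0,0,50],[0,0,0,0,0,-0.02,50],[0,0,0,0,0,-0.04,50],[0,0,0,0,0,-0.05,50],[0,0,0,0,0,-0.05,50],[0,0,0,-0.05,0,0,50],[0,0,0,-0.05,0,0,50]]]';python3 -m handwheel '[[[0,0,0,-0.05,0,0,50],[0,0,0,-0.05,0.05,0,50],[0,0,0,-0.05,0.05,0,50],[0,0,0,0,0.05,0,50],[0,0,0,0,0.05,0,50],[0,0,0,0,0.05,0,50],[0,0,0,0,0.05,0,50],[0,0,0,0,0,0,50]]]'
python3 - <<'E'
from h import *
cv2.imwrite("pics/t9.png",read_camera("top")[:,:,::-1])
cv2.imwrite("pics/s9.png",read_camera("scene")[:,:,::-1])
im=cv2.imread("pics/t9.png");cv2.imwrite("pics/t9z.png",cv2.resize(im[85:220,250:450],(800,540),interpolation=cv2.INTER_CUBIC))
im=cv2.imread("pics/s9.png");cv2.imwrite("pics/s9z.png",cv2.resize(im[160:400,140:460],(800,600),interpolation=cv2.INTER_CUBIC))
E
```

```text
clock: 27.4
tcp_pos: [539.9, -108.8, 256.1]
tcp_rot: [179.9, -0.2, 2.1]
ft_force: [0.2, -0.7, -0.6]
finger_gap: 0.807
clock: 28.2
tcp_pos: [428.3, -388.2, 254.1]
tcp_rot: [179.9, 0.0, 1.8]
ft_force: [-0.3, 0.1, -0.5]
finger_gap: 0.801
```

View pics/t9z.png

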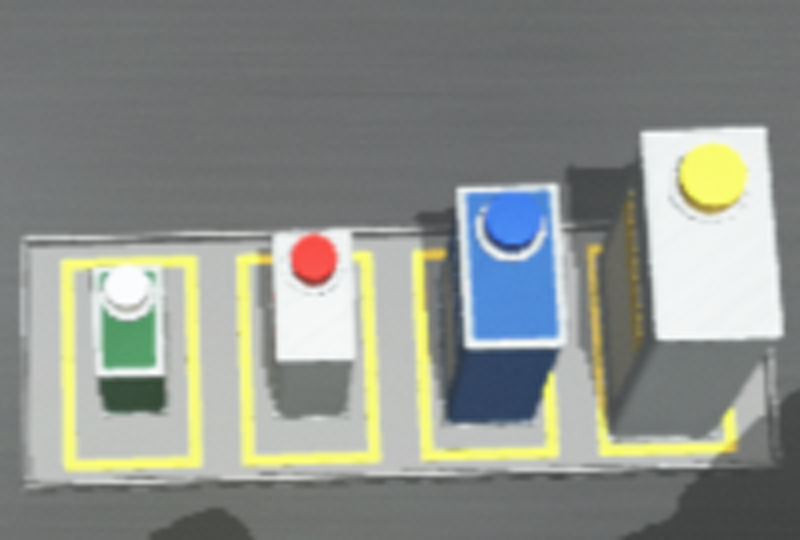

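View pics/s9z.png

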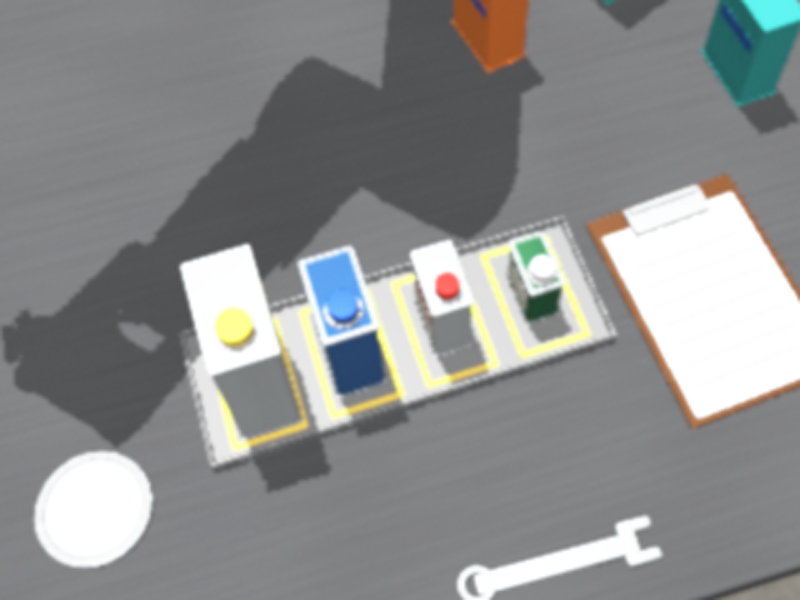

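Both views show all four tins upright and in order inside their outlines. Now for the offsets, and whether the lid and clipboard moved.

```bash
python3 - <<'E'
from h import *
D={"white":(75,(633.5,84.4),[(95,266),(161,265),(163,375),(98,375)]),"red":(105,(637,-9.9),[(272,232),(350,229),(355,358),(276,361)]),"blue":(137,(640.2,-104.8),[(456,188),(557,184),(565,345),(470,348)]),"yellow":(173,(643.4,-199.6),[(640,130),(766,127),(782,338),(655,341)])}
for n,(h,b,c) in D.items():
    P=ray("top",np.array(c)/4+(250,85),h)[:,:2];d=P[0]+P[1]-P[2]-P[3]
    print(n,"off",(P.mean(0)-b).round(1),"yaw",np.degrees(np.arctan2(d[1],d[0])).round(1))
a,b=[cv2.cvtColor(cv2.imread(f"pics/{k}.png"),cv2.COLOR_BGR2GRAY).astype(int) for k in("top0","t9")]
d=abs(a-b)>25
print("clip diff",d[95:212,160:250].sum(),"lid diff",d[112:166,462:520].sum())
print(state()["clock"],state()["ft_force"].round(1))
E
```

```text
white off [-2.  -2.9] yaw 2.2
red off [-1.9 -1.1] yaw 1.9
blue off [-1.1 -1.6] yaw 2.7
yellow off [-0.7  3.5] yaw 2.0
clip diff 0 lid diff 21
28.3 [-0.9  1.3 -0.5]
```

```bash
python3 - <<'E'
from h import *
for k in("top0","t9"):
    g=cv2.imread(f"pics/{k}.png");m=(g.min(2)>150)[112:166,462:520]
    c=big(m)[0];print(k,cv2.minEnclosingCircle(c))
order.sign_off()
E
```

```text
top0 ((28.0, 27.0), 24.3516902923584)
t9 ((28.230878829956055, 26.137393951416016), 24.433244705200195)
the job is handed in; nothing more can be done
```

I stood the four tins in the tray in the order asked and handed the job in at 28.3 s. From the clipboard end they run white, red, blue, yellow, each gripped across its width and lowered into its outline. I never saw a tin tip or a neighbour get touched.

**Tins, last check from the top camera:** all four are upright and turned 1.9 to 2.7° (the outlines are at about 2°). The measured offsets from the outline middles in x, y are:

| Tin | x (mm) | y (mm) |
|---|---|---|
| White | -2.0 | -2.9 |
| Red | -1.9 | -1.1 |
| Blue | -1.1 | -1.6 |
| Yellow | -0.7 | +3.5 |

**Disagreement:** the arm's own position just before each release was within about 1 mm of target. The wrist views showed blue, red, white and yellow centred in their outlines. So part of the 2 to 3.5 mm may be top-camera error on the tall tins, and I did not move anything again.

**Clipboard and lid:** the clipboard shows no change between the first and last top pictures. The lid's fitted centre differs by 0.9 px (under 2 mm). The gripper stayed well clear of the lid, so I put this down to lighting, but I did not check it further.

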